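# Find the two stiff bearings by turning their hubs and scrap them

### The job

Two of the four bearings standing in the plywood rack have gone stiff inside; all four look the same, and only turning each hub by hand in its nest tells the stiff ones from the two that run freely. Set the two stiff ones gently upright on the floor of the wooden scrap tray and leave the two good ones fully down in their nests; handle bearings, rack and tray gently and do not push the onion or the pen by the tray aside.

Things in the scene. Friction and masses are not known exactly. Their poses are not given: they have to be found in the camera images.
- rack: Fixed plywood rack, 190 x 190 x 16 mm, origin at its underside's centre, z up. Four square pockets 66 mm wide, 8 mm deep (floor 8 mm over the table), centred at x, y = +-48 mm, sides along the rack's x and y. In each stands a loose flange bearing, which the pocket keeps from turning with up to 2 mm play each side; see rack_pockets for the bearings.
- rack_pockets: Pocket floors (frame = rack). Each bearing, 0.42 kg: dark square housing 62 x 62 x 12 mm, round boss 56 mm across up to 20 mm, then a bare steel hub, 48 mm across, 48 mm tall (20 to 68 mm over the foot), turning endlessly about the upright axis, dark keyway mark on top. Hub drag: two about 0.004 N m, two about 0.5 N m of dry friction at any speed, both ways; which nests hold them varies.
- nest_a (a point): A nest of the rack: the point on the axis of the bearing that stands in it at the start, at mid-grip height of its hub (58 mm over the table, 50 mm over the bearing's foot). Fixed to the rack at x=+48, y=+48 mm of the rack's frame, so it stays there when the bearing is taken out.
- nest_b (a point): A nest of the rack: the point on the axis of the bearing that stands in it at the start, at mid-grip height of its hub (58 mm over the table, 50 mm over the bearing's foot). Fixed to the rack at x=+48, y=-48 mm of the rack's frame, so it stays there when the bearing is taken out.
- nest_c (a point): A nest of the rack: the point on the axis of the bearing that stands in it at the start, at mid-grip height of its hub (58 mm over the table, 50 mm over the bearing's foot). Fixed to the rack at x=-48, y=+48 mm of the rack's frame, so it stays there when the bearing is taken out.
- nest_d (a point): A nest of the rack: the point on the axis of the bearing that stands in it at the start, at mid-grip height of its hub (58 mm over the table, 50 mm over the bearing's foot). Fixed to the rack at x=-48, y=-48 mm of the rack's frame, so it stays there when the bearing is taken out.
- tray: Fixed shallow wooden scrap tray, 130 mm (its x) x 190 mm (its y) outside, walls 6 mm thick and 20 mm high, empty; origin at its underside's centre, z up, sides along its x and y.
- tray_floor: The tray's inner floor, 118 mm (x) x 178 mm (y), 6 mm over the table (frame = tray). Room for two bearings beside each other along y. One that stands on it has its foot at 6 mm and its mid-grip point at 56 mm.
- onion_1: Loose onion, 63 mm across, 68 mm tall, just in front of the tray (robot's side). A bystander, to be left where it is; origin at its underside's centre.
- pen_2: Loose white pen, 145 mm long, 9 mm thick, lying behind the tray. A bystander, to be left where it is; origin at its underside's centre.

How it is judged:
By the outcome, as a careful person would: the job done as asked, in the order asked, and still so for the second after the job is handed in, with the robot touching nothing.
It also fails if it takes over 72 s, if anything falls off the work surface, if the arm or the gripper's body presses on something with over 40 N, if the wrist force passes 120 N, or if a joint passes its speed limit or range.

### The arm

A 6-joint arm with a two-finger parallel gripper is mounted at the origin on the work surface; the furniture and walls round the work are solid. World frame = base frame: x ahead of the robot, y to its left, z up, the work surface at z = 0. Lengths are in m, angles in rad, forces in N, time in s.
With the tool pointing down it reaches from about 0.3 to 0.95 m from the base axis. Payload 3.1 kg.
Tool frame: the origin (TCP) lies between the finger pads; the fingertips stand bot.tip_extent ahead of it and the grasp point (between the pads) lies 8 mm behind it (bot.tip_extent is the distance from the TCP to the fingertips, in m); z points along the fingers, y is the line along which they close (so a half turn about z gives the same grasp; the last joint's range is limited). The gripper opens to 85 mm and grips with 20 to 120 N. Pads are 22 mm wide; open, the fingers measure 114 mm over their backs; the gripper's body (76 mm by 85 mm) begins 54 mm behind the grasp point. The pads swing forward as they close: fully open they stand 13 mm farther back than shut.
Start: joints at [-1.363, 0.308, 1.634, -0, 1.2, -0.07], TCP at [0.171, -0.601, 0.242] pointing down, gripper open.
Joint ranges: [-3.06, 3.06], [-0.79, 1.96], [0.05, 2.63], [-1.19, 4.34], [0.05, 2.64], [-2.94, 2.94]. Speed limits (rad/s): [2.79, 2.79, 3.14, 3.14, 3.14, 3.14].

### API

Orientations are given as a 3x3 rotation matrix whose columns are the frame's x, y, z axes.
In Python, from plant import sensors, imaging, bot gives the robot as it stands. The module is installed in compiled form; this text tells all that it offers.
- The arm moves only by the tool servo_tool, never from a script. Its argument "increments" is text: rows parted by semicolons, each of 5 numbers parted by spaces: the opening in per cent of the stroke, from 0 (shut) to 100 (fully open), then the shift along the tool's x, y, z in units of 60 mm (1.0 is 60 mm), then the turn about the tool's z in units of 6 degrees (1.0 is 6 degrees). In form: gripper x y z yaw; .... A call has 1 to 10 rows; each row shifts and turns the commanded pose from where the row before left it, along the tool's axes as they then stand; what a row does not reach is not made up. A row lasts 1/8 s, in which the tool goes at most 62.5 mm and 10.7 degrees, less where a joint would pass 70% of its speed; a pose out of reach is approached as far as the arm can. A call is refused whole if a number of a shift passes 1 or a number of a turn 1, either way. A call with a gripper value outside its range is refused whole. The fingers move at their own pace and stop on an object; "grip_force" is the grip in N (left out, the last holds). Time passes only in rows, so rows that do not move let the fingers close. It gives the time, the measured TCP pose, the force, the opening and the grip force at its end, in the units of the state.
- sensors.state(): the state, without advancing time (a new reading comes with each control period).
- imaging.capture(name): name is "side" or "top"; returns the picture (400x640x3 uint8, red, green, blue); there is no depth.
- imaging.calibration(name): a dict with "vertical_fov" (degrees; the focal length in pixels is half the picture's height over the tangent of half this angle, whatever the lens; pixels are square), "cx", "cy" (the principal point, pixels), "R" (3x3) and "t" (3): a world point X has camera coordinates R X + t. Camera axes: x right, y down, z forward; pixel columns grow to the right and rows downward; lengths in m; the calibration is good to about 2 mm. A picture is of the moment at which its call begins. calibration takes no time and is no camera call.
- bot.close_job(): hands the job in; it is judged then, once.
The state is a dict: "clock": time; "q": joint angles; "qd": joint speeds; "tau": joint torques, N m; "position": TCP position; "tool_rot": TCP orientation; "contact_force": force on the tool from outside, world axes, zero at the start; "wrist_torque": the same for the moment, N m; "width": finger opening in m; "grip_force": force on a finger pad.
Only numpy, scipy, OpenCV 4.12 (cv2) and the standard library are available. Lean on these libraries where they do the work, as an engineer would, in place of code of your own. Each camera call takes 0.05 s, during which the arm holds its last target. There are 200 camera calls.

## Working session

There is one attempt and no reset: what is moved stays moved. The work goes in short steps, Python scripts to look and compute and a tool call to move; the robot and the scene stay as the last step left them, time stands still between calls to the robot, and variables do not carry over. Pictures are saved under pics/ and viewed, at most 10 in all, crops included, and the job is handed in when it is done.

Besides the shell and the picture viewer there is one more tool, called after ">>>" as name(argument=value, ...) on one line, values as JSON. servo_tool: Moves the arm, as the interface text tells. Its arguments: {"type":"object","properties":{"increments":{"type":"string"},"grip_force":{"type":"number"}},"required":["increments"]}

```bash
mkdir -p pics; python3 - <<'E'
from plant import sensors, imaging, bot
import cv2
for n in("top","side"):
    im=imaging.capture(n); cv2.imwrite(f"pics/{n}0.png",im[:,:,::-1])
    c=imaging.calibration(n); print(n,c)
s=sensors.state(); print(s, bot.tip_extent)
E
```

```text
top {'vertical_fov': 54.50210223022422, 'cx': 324.28502863863486, 'cy': 200.5815028074361, 'R': array([[ 0.05953184, -0.99821491,  0.00479131],
       [-0.97055804, -0.05900334, -0.23352878],
       [ 0.23339461,  0.00925216, -0.97233809]]), 't': array([-0.12946686,  0.48286695,  0.81051094])}
side {'vertical_fov': 50.32921787394433, 'cx': 311.89612970237124, 'cy': 200.76307049672369, 'R': array([[ 0.97360449, -0.22822645, -0.00264215],
       [-0.15293239, -0.6437226 , -0.74982191],
       [ 0.16942838,  0.73043405, -0.66163443]]), 't': array([-0.49468141,  0.06295868,  0.9227056 ])}
{'clock': 0.1, 'q': array([-1.36269868e+00,  3.08917786e-01,  1.63506869e+00,  9.85131595e-06,
        1.19971650e+00, -6.96900958e-02]), 'qd': array([-0.00129543,  0.00105466, -0.00152271,  0.00013156, -0.00171977,
       -0.00039434]), 'tau': array([-1.23960381e-04, -4.16407192e+01, -2.77644700e+01, -1.84576506e-04,
        4.07194340e-03, -8.57195381e-08]), 'position': array([ 0.17122393, -0.60032774,  0.2411575 ]), 'tool_rot': array([[ 9.61665472e-01,  2.74224976e-01, -4.27006911e-04],
       [ 2.74225264e-01, -9.61663264e-01,  2.06668676e-03],
       [ 1.56100268e-04, -2.10455738e-03, -9.99997773e-01]]), 'contact_force': array([-0.34740311,  0.30595318, -0.43220156]), 'wrist_torque': array([-0.00057788,  0.04127351, -0.01464303]), 'grip_force': 0.0, 'width': 0.08561511694766744} 0.011
```

View pics/top0.png

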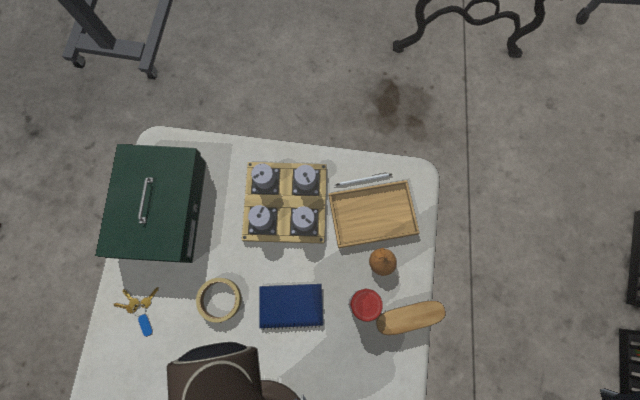

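View pics/side0.png

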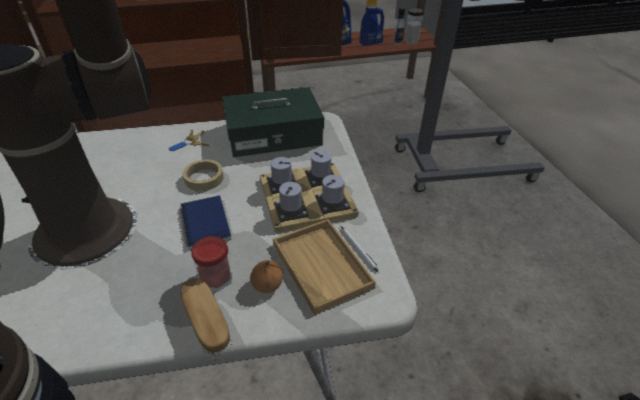

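The top view shows the rack at about (285,202) with hubs near (264,178), (305,178), (261,217) and (304,218). The tray is at about (373,214), the onion at (383,262) and the pen at (363,180).

```bash
cat > h.py <<'E'
import numpy as np, cv2
from plant import sensors, imaging, bot
def ray(n,u,v,z):
    c=imaging.calibration(n); f=200/np.tan(np.radians(c["vertical_fov"]/2))
    d=c["R"].T@np.array([(u-c["cx"])/f,(v-c["cy"])/f,1]); o=-c["R"].T@c["t"]
    return o+d*(z-o[2])/d[2]
def proj(n,X):
    c=imaging.calibration(n); f=200/np.tan(np.radians(c["vertical_fov"]/2))
    p=c["R"]@np.array(X)+c["t"]; return p[:2]/p[2]*f+[c["cx"],c["cy"]]
E
python3 - <<'E'
from h import *
im=cv2.imread("pics/top0.png"); hsv=cv2.cvtColor(im,cv2.COLOR_BGR2HSV)
print("px hub",hsv[172,258],hsv[222,300],"rack",hsv[165,285],hsv[238,250],"tray",hsv[214,373],"table",hsv[270,300])
roi=np.zeros(im.shape[:2],np.uint8); roi[150:260,235:425]=255
wood=cv2.inRange(hsv,(10,60,60),(32,255,255))&roi
vis=im.copy()
for nm,(a,b),z in(("rack",(235,328),.016),("tray",(328,425),.020)):
    m=np.zeros_like(roi); m[:,a:b]=wood[:,a:b]
    m=cv2.morphologyEx(m,cv2.MORPH_OPEN,np.ones((2,2)))
    p=cv2.findNonZero(m); n,l,st,_=cv2.connectedComponentsWithStats(m)
    hull=cv2.convexHull(cv2.findNonZero((l==1+np.argmax(st[1:,4])).astype(np.uint8)))
    W=np.array([ray("top",*q,z)[:2] for q in hull[:,0].astype(float)],np.float32)
    r=cv2.minAreaRect(W); print(nm,r); print(cv2.boxPoints(r))
    cv2.polylines(vis,[np.array([proj("top",[*q,z]) for q in cv2.boxPoints(r)]).astype(int)],1,(0,0,255))
g=cv2.inRange(hsv,(100,15,110),(135,110,255))&roi; g[:,328:]=0
cv2.imwrite("pics/v1.png",cv2.resize(np.hstack([vis[150:290,235:435],cv2.cvtColor(g,cv2.COLOR_GRAY2BGR)[150:290,235:435]]),None,fx=2,fy=3,interpolation=0))
n,l,st,ce=cv2.connectedComponentsWithStats(g)
for i in range(1,n):
    if st[i,4]>80: print(st[i],ce[i],ray("top",*ce[i],.076))
# onion, pen
o=cv2.inRange(hsv,(5,100,60),(18,255,255)); o[:245]=0;o[285:]=0;o[:,:360]=0;o[:,405:]=0
x,y,w,h=cv2.boundingRect(o);print("onion",x,y,w,h,ray("top",x+w/2,y+h/2,.034))
print("pen",ray("top",336,185,.005),ray("top",391,176,.005))
E
```

```text
px hub [111  25 174] [111  26 166] rack [ 20  87 155] [ 21  91 177] tray [ 18 104 169] table [ 26  12 174]
rack ((0.49026942253112793, -0.009642280638217926), (0.18994787335395813, 0.1888715624809265), 1.976177453994751)
[[ 0.39209545  0.08146226]
 [ 0.3986085  -0.10729698]
 [ 0.5884434  -0.10074682]
 [ 0.58193034  0.08801242]]
tray ((0.47382789850234985, -0.21671591699123383), (0.1308393031358719, 0.18982858955860138), 13.419692039489746)
[[ 0.38816655 -0.13957588]
 [ 0.43222237 -0.32422143]
 [ 0.55948925 -0.29385597]
 [ 0.51543343 -0.1092104 ]]
[252 164  21  20 300] [261.83333333 173.42666667] [0.53885107 0.04181001 0.076     ]
[294 165  24  20 315] [304.46984127 174.4984127 ] [ 0.54214794 -0.05290084  0.076     ]
[249 206  21  21 328] [258.70731707 216.06097561] [0.44233486 0.03919679 0.076     ]
[292 207  25  21 353] [302.59490085 216.4674221 ] [ 0.44718303 -0.05563328  0.076     ]
onion 370 248 26 27 [ 0.36473694 -0.23811111  0.034     ]
pen [ 0.54243415 -0.12546517  0.005     ] [ 0.57303867 -0.2567763   0.005     ]
```

View pics/v1.png

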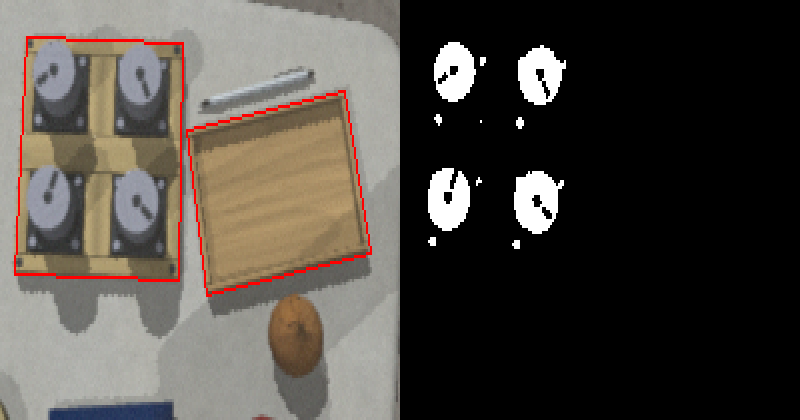

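Measured sizes match: the rack is 190x189 mm at yaw 2.0° with centre (0.490,-0.010). The tray is 131x190 mm at yaw 13.4° with centre (0.474,-0.217). I'm going above the front right nest (d).

>>> servo_tool(increments="80 0.65 -0.7 0 0;80 0.65 -0.7 0 0;80 0.65 -0.7 0 0;80 0.65 -0.7 0 0;80 0.65 -0.7 0 0;80 0.65 -0.7 0 0;80 0.65 -0.7 0 0;80 0.65 -0.7 0 0;80 0.65 -0.7 0 0;80 0.65 -0.7 0 0", grip_force=40)

```text
clock: 1.35
position: [0.4316, -0.0884, 0.2422]
tool_rot: [[0.962, 0.274, 0.0], [0.274, -0.962, -0.0], [0.0, 0.0, -1.0]]
contact_force: [0.4, -0.9, -0.7]
width: 0.0683
grip_force: 0.0
```

```bash
cat >> h.py <<'E'
T=dict(a=(.5377,.0409),b=(.5410,-.0544),c=(.4415,.0380),d=(.4456,-.0575))
c0=np.array([.4738,-.2167]); t=np.radians(13.42); ty=np.array([-np.sin(t),np.cos(t)])
T['t1']=c0+.044*ty; T['t2']=c0-.044*ty   # t1 nearer the rack
def go(k):
    s=sensors.state(); R=s["tool_rot"]; p=s["position"]
    d=np.array([*T[k],p[2]])-p
    print(k,"xy units",np.round((R.T@d)[:2]/.06,2),"yaw",np.round(np.degrees(np.arctan2(R[1,0],R[0,0])),1),"pos",p.round(4),"F",s["contact_force"].round(1),"M",s["wrist_torque"].round(2),"w",round(s["width"],4),"gf",round(s["grip_force"],1),"t",s["clock"])
E
python3 -c "
from h import *
go('d'); print(T)"
```

```text
d xy units [ 0.37 -0.43] yaw 15.9 pos [ 0.4316 -0.0884  0.2422] F [ 0.4 -0.9 -0.7] M [-0.06 -0.01  0.02] w 0.0683 gf 0.0 t 1.35
{'a': (0.5377, 0.0409), 'b': (0.541, -0.0544), 'c': (0.4415, 0.038), 'd': (0.4456, -0.0575), 't1': array([ 0.46358815, -0.17390142]), 't2': array([ 0.48401185, -0.25949858])}
```

>>> servo_tool(increments="80 0.37 -0.43 0 0;80 0 0 1 0;80 0 0 1 0;80 0 0 0 0;80 0 0 0 0")

```text
clock: 1.98
position: [0.4466, -0.0597, 0.1237]
tool_rot: [[0.962, 0.274, 0.002], [0.274, -0.962, -0.0], [0.002, 0.001, -1.0]]
contact_force: [0.5, -0.4, 0.9]
width: 0.0682
grip_force: 0.0
```

```bash
python3 -c "
from h import *
go('d')
im=imaging.capture('top'); b=imaging.capture('side')
cv2.imwrite('pics/c1.png',np.hstack([cv2.resize(im[140:260,220:350],(390,360)),cv2.resize(b[110:240,220:370],(390,360))])[:,:,::-1])"
```

```text
d xy units [-0.01 -0.04] yaw 15.9 pos [ 0.4466 -0.0597  0.1237] F [ 0.5 -0.4  0.9] M [0.   0.01 0.01] w 0.0682 gf 0.0 t 1.975
```

View pics/c1.png

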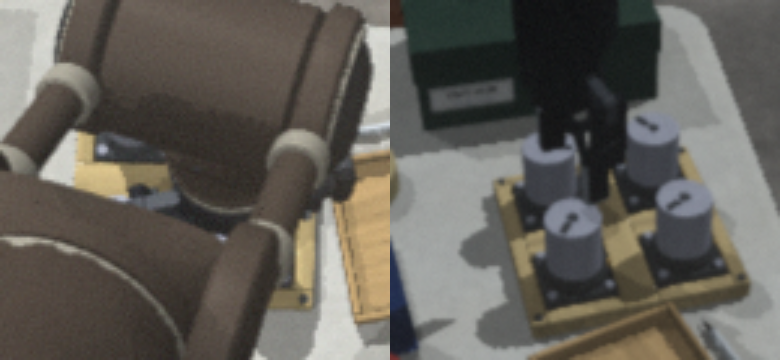

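The side crop shows the fingertips straddling the d hub axis: the tips are at (552,148) and (598,200) and the hub top is at (572,217). That agrees with the measurement, so I'm descending to grip.

>>> servo_tool(increments="80 0 -0.04 0.6 0;80 0 0 0.6 0;80 0 0 0.03 0;80 0 0 0 0;80 0 0 0 0")

```text
clock: 2.7
position: [0.447, -0.0575, 0.0506]
tool_rot: [[0.962, 0.274, 0.004], [0.274, -0.962, -0.001], [0.004, 0.002, -1.0]]
contact_force: [0.0, 0.6, -0.1]
width: 0.0684
grip_force: 0.0
```

>>> servo_tool(increments="45 0 0 0 0;45 0 0 0 0;45 0 0 0 0;45 0 0 0 0;45 0 0 0 0;45 0 0 0 0")

```text
clock: 3.45
position: [0.4459, -0.0571, 0.0499]
tool_rot: [[0.962, 0.274, 0.002], [0.274, -0.962, -0.0], [0.002, 0.001, -1.0]]
contact_force: [-0.7, 1.1, 6.0]
width: 0.0473
grip_force: 40.1
```

```bash
python3 -c "
from h import *
go('d')"
```

```text
d xy units [-0.01  0.  ] yaw 15.9 pos [ 0.4459 -0.0571  0.0499] F [-0.7  1.1  6. ] M [ 0.03  0.22 -0.  ] w 0.0473 gf 40.1 t 3.45
```

>>> servo_tool(increments="45 0 0 0 0.6;45 0 0 0 0.6;45 0 0 0 0.6;45 0 0 0 0.6;45 0 0 0 0.6")

```text
clock: 4.08
position: [0.4459, -0.0571, 0.0499]
tool_rot: [[0.999, -0.038, 0.002], [-0.038, -0.999, -0.0], [0.002, 0.0, -1.0]]
contact_force: [-1.1, 0.5, 6.6]
width: 0.0472
grip_force: 40.1
```

```bash
python3 -c "
from h import *
go('d')"
```

```text
d xy units [-0.    0.01] yaw -2.2 pos [ 0.4459 -0.0571  0.0499] F [-1.1  0.5  6.6] M [ 0.01  0.18 -0.03] w 0.0472 gf 40.1 t 4.075
```

Nest d runs freely (0.03 N m). Next is b.

>>> servo_tool(increments="80 0 0 0 0;80 0 0 0 0;80 0 0 0 0;80 0 0 -0.5 0;80 0 0 -0.6 0;80 0.8 0 0 0;80 0.8 0 0 0;80 0 0 0 0;80 0 0 0 0")

```text
clock: 5.2
position: [0.5395, -0.0603, 0.1136]
tool_rot: [[0.999, -0.036, -0.003], [-0.036, -0.999, 0.0], [-0.003, -0.0, -1.0]]
contact_force: [0.5, -0.6, 0.3]
width: 0.0683
grip_force: 0.0
```

```bash
python3 -c "
from h import *
go('b')"
```

```text
b xy units [ 0.02 -0.1 ] yaw -2.1 pos [ 0.5395 -0.0603  0.1136] F [ 0.5 -0.6  0.3] M [-0.06 -0.02 -0.02] w 0.0683 gf 0.0 t 5.2
```

>>> servo_tool(increments="80 0.02 -0.1 0 0;80 0 0 0.5 0;80 0 0 0.55 0;80 0 0 0 0;45 0 0 0 0;45 0 0 0 0;45 0 0 0 0;45 0 0 0 0;45 0 0 0 0;45 0 0 0 0")

```text
clock: 6.45
position: [0.5432, -0.0545, 0.0528]
tool_rot: [[0.999, -0.036, 0.002], [-0.036, -0.999, -0.0], [0.002, 0.0, -1.0]]
contact_force: [-0.9, 1.5, 6.4]
width: 0.047
grip_force: 42.2
```

```bash
python3 -c "
from h import *
go('b')"
```

```text
b xy units [-0.04 -0.  ] yaw -2.1 pos [ 0.5432 -0.0545  0.0528] F [-0.9  1.5  6.4] M [ 0.14  0.24 -0.03] w 0.047 gf 42.2 t 6.45
```

>>> servo_tool(increments="45 0 0 0 -0.6;45 0 0 0 -0.6;45 0 0 0 -0.6;45 0 0 0 -0.6;45 0 0 0 -0.6")

```text
clock: 7.08
position: [0.5427, -0.054, 0.0528]
tool_rot: [[0.962, 0.273, 0.001], [0.273, -0.962, 0.002], [0.001, -0.001, -1.0]]
contact_force: [-1.7, 3.1, 8.0]
width: 0.047
grip_force: 42.5
```

```bash
python3 -c "
from h import *
go('b')"
```

```text
b xy units [-0.03 -0.  ] yaw 15.9 pos [ 0.5427 -0.054   0.0528] F [-1.7  3.1  8. ] M [ 0.34  0.31 -0.55] w 0.047 gf 42.5 t 7.075
```

Nest b is stiff (0.55 N m). I'm relieving the turn and lifting it.

>>> servo_tool(increments="45 0 0 0 0.35;45 0 0 0 0.3;45 0 0 -0.1 0;45 0 0 -0.15 0;45 0 0 -0.3 0;45 0 0 -0.5 0;45 0 0 -0.6 0;45 0 0 0 0")

```text
clock: 8.07
position: [0.5456, -0.0552, 0.1547]
tool_rot: [[0.978, 0.208, 0.009], [0.208, -0.978, -0.002], [0.009, 0.004, -1.0]]
contact_force: [-0.2, -0.8, -4.5]
width: 0.0473
grip_force: 42.2
```

```bash
python3 -c "
from h import *
go('t2');go('t1')"
```

```text
t2 xy units [-1.71  3.12] yaw 12.0 pos [ 0.5456 -0.0552  0.1547] F [-0.2 -0.8 -4.5] M [ 0.02 -0.08 -0.01] w 0.0473 gf 42.2 t 8.075
t1 xy units [-1.75  1.65] yaw 12.0 pos [ 0.5456 -0.0552  0.1547] F [-0.2 -0.8 -4.5] M [ 0.02 -0.08 -0.01] w 0.0473 gf 42.2 t 8.075
```

>>> servo_tool(increments="45 -0.43 0.78 0 0;45 -0.43 0.78 0 0;45 -0.43 0.78 0 0;45 -0.42 0.78 0 0;45 0 0 0 -0.95;45 0 0 0 -0.95;45 0 0 0 0;45 0 0 0 0")

```text
clock: 9.07
position: [0.4803, -0.2585, 0.1495]
tool_rot: [[0.918, 0.396, -0.001], [0.396, -0.918, 0.001], [-0.001, -0.001, -1.0]]
contact_force: [-1.2, 0.2, -3.8]
width: 0.047
grip_force: 43.1
```

```bash
python3 -c "
from h import *
go('t2')
b=imaging.capture('side')
cv2.imwrite('pics/c2.png',cv2.resize(b[130:330,220:420],(600,600),interpolation=cv2.INTER_CUBIC)[:,:,::-1])"
```

```text
t2 xy units [0.05 0.04] yaw 23.4 pos [ 0.4803 -0.2585  0.1495] F [-1.2  0.2 -3.8] M [-0.04  0.02 -0.05] w 0.047 gf 43.1 t 9.075
```

View pics/c2.png

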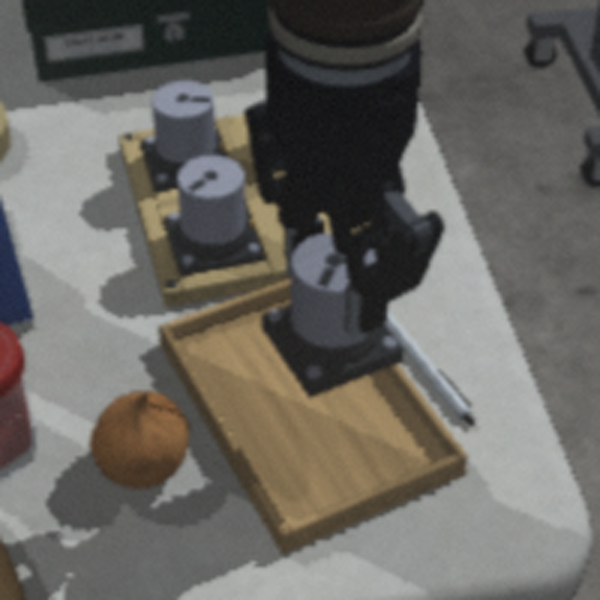

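The bearing hangs upright and lines up with the tray (housing corner at (320,390), tray interior below). Lowering it.

>>> servo_tool(increments="45 0.05 0.04 0.3 0;45 0 0 0.5 0;45 0 0 0.45 0;45 0 0 0.2 0;45 0 0 0.1 0;45 0 0 0 0;45 0 0 0 0")

```text
clock: 10.0
position: [0.4855, -0.2606, 0.0585]
tool_rot: [[0.918, 0.397, 0.002], [0.397, -0.918, -0.001], [0.001, 0.002, -1.0]]
contact_force: [0.5, 0.0, -3.7]
width: 0.0472
grip_force: 43.2
```

```bash
python3 -c "
from h import *
go('t2')"
```

```text
t2 xy units [-0.02 -0.03] yaw 23.4 pos [ 0.4855 -0.2606  0.0585] F [ 0.5  0.  -3.7] M [-0.02 -0.01 -0.  ] w 0.0472 gf 43.2 t 10.0
```

7.7 mm to go.

>>> servo_tool(increments="45 0 0 0.05 0;45 0 0 0.03 0;45 0 0 0.02 0;45 0 0 0.015 0;45 0 0 0 0;45 0 0 0 0")

```text
clock: 10.75
position: [0.4845, -0.26, 0.0512]
tool_rot: [[0.918, 0.397, -0.0], [0.397, -0.918, 0.0], [-0.0, -0.0, -1.0]]
contact_force: [-4.3, 1.6, 5.7]
width: 0.047
grip_force: 43.9
```

Contact at the expected height. Releasing, rising, and going to a.

>>> servo_tool(increments="80 0 0 0 0;80 0 0 0 0;80 0 0 0 0;80 0 0 -0.3 0;80 0 0 -0.8 0;80 0 0 -0.3 0;80 0 0 0 0.65;80 0 0 0 0.6")

```text
clock: 11.75
position: [0.4848, -0.2601, 0.1356]
tool_rot: [[0.962, 0.272, 0.001], [0.272, -0.962, -0.001], [0.001, 0.001, -1.0]]
contact_force: [0.7, -0.8, -0.9]
width: 0.0688
grip_force: 0.0
```

```bash
python3 -c "
from h import *
go('a')"
```

```text
a xy units [ 2.21 -4.59] yaw 15.8 pos [ 0.4848 -0.2601  0.1356] F [ 0.7 -0.8 -0.9] M [ 0.01  0.01 -0.03] w 0.0688 gf 0.0 t 11.75
```

>>> servo_tool(increments="80 0.37 -0.77 0 0;80 0.37 -0.77 0 0;80 0.37 -0.77 0 0;80 0.37 -0.76 0 0;80 0.37 -0.76 0 0;80 0.36 -0.76 0 0;80 0 0 0 0;80 0 0 0 0")

```text
clock: 12.75
position: [0.5363, 0.041, 0.1346]
tool_rot: [[0.961, 0.275, -0.0], [0.275, -0.961, -0.001], [-0.0, 0.0, -1.0]]
contact_force: [-0.2, 0.9, 0.1]
width: 0.068
grip_force: 0.0
```

```bash
python3 -c "
from h import *
go('a')"
```

```text
a xy units [0.02 0.01] yaw 16.0 pos [0.5363 0.041  0.1346] F [-0.2  0.9  0.1] M [ 0.08 -0.02 -0.  ] w 0.068 gf 0.0 t 12.75
```

>>> servo_tool(increments="80 0.02 0 0.5 0;80 0 0 0.6 0;80 0 0 0.3 0;80 0 0 0 0;45 0 0 0 0;45 0 0 0 0;45 0 0 0 0;45 0 0 0 0;45 0 0 0 0;45 0 0 0 0")

```text
clock: 14.0
position: [0.5391, 0.0413, 0.052]
tool_rot: [[0.962, 0.275, 0.003], [0.275, -0.962, -0.0], [0.003, 0.001, -1.0]]
contact_force: [-0.4, -1.5, 5.6]
width: 0.047
grip_force: 42.2
```

>>> servo_tool(increments="45 0 0 0 0.6;45 0 0 0 0.6;45 0 0 0 0.6;45 0 0 0 0.6;45 0 0 0 0.6")

```text
clock: 14.62
position: [0.5391, 0.0414, 0.052]
tool_rot: [[0.999, -0.038, 0.003], [-0.038, -0.999, -0.0], [0.003, 0.0, -1.0]]
contact_force: [-0.5, -0.8, 6.8]
width: 0.0472
grip_force: 42.2
```

```bash
python3 -c "
from h import *
go('a')"
```

```text
a xy units [-0.02  0.01] yaw -2.2 pos [0.5391 0.0414 0.052 ] F [-0.5 -0.8  6.8] M [-0.2   0.08  0.03] w 0.0472 gf 42.2 t 14.625
```

Nest a runs freely, so c should be the stiff one. I'll confirm by turning it.

>>> servo_tool(increments="80 0 0 0 0;80 0 0 0 0;80 0 0 0 0;80 0 0 -0.5 0;80 0 0 -0.6 0;80 -0.8 0 0 0;80 -0.8 0.1 0 0;80 0 0 0 0;80 0 0 0 0")

```text
clock: 15.75
position: [0.4423, 0.039, 0.1169]
tool_rot: [[0.999, -0.036, 0.002], [-0.036, -0.999, 0.0], [0.002, -0.0, -1.0]]
contact_force: [1.3, 0.2, -0.1]
width: 0.0682
grip_force: 0.0
```

```bash
python3 -c "
from h import *
go('c')"
```

```text
c xy units [-0.01  0.02] yaw -2.1 pos [0.4423 0.039  0.1169] F [ 1.3  0.2 -0.1] M [-0.03 -0.02 -0.03] w 0.0682 gf 0.0 t 15.75
```

>>> servo_tool(increments="80 0 0.02 0.5 0;80 0 0 0.6 0;80 0 0 0 0;80 0 0 0 0;45 0 0 0 0;45 0 0 0 0;45 0 0 0 0;45 0 0 0 0;45 0 0 0 0;45 0 0 0 0")

```text
clock: 17.0
position: [0.4434, 0.0379, 0.0523]
tool_rot: [[0.999, -0.037, 0.004], [-0.037, -0.999, 0.0], [0.004, -0.0, -1.0]]
contact_force: [0.2, 0.7, 6.6]
width: 0.0469
grip_force: 40.6
```

>>> servo_tool(increments="45 0 0 0 -0.6;45 0 0 0 -0.6;45 0 0 0 -0.6;45 0 0 0 -0.6;45 0 0 0 -0.6")

```text
clock: 17.62
position: [0.443, 0.0386, 0.0522]
tool_rot: [[0.962, 0.273, 0.003], [0.273, -0.962, 0.002], [0.004, -0.001, -1.0]]
contact_force: [-1.1, 2.6, 7.2]
width: 0.0474
grip_force: 40.7
```

```bash
python3 -c "
from h import *
go('c')"
```

```text
c xy units [-0.03  0.  ] yaw 15.8 pos [0.443  0.0386 0.0522] F [-1.1  2.6  7.2] M [ 0.44  0.24 -0.49] w 0.0474 gf 40.7 t 17.625
```

Nest c is stiff (0.49 N m). Lifting it clear of hub d.

>>> servo_tool(increments="45 0 0 0 0.35;45 0 0 0 0.3;45 0 0 -0.1 0;45 0 0 -0.15 0;45 0 0 -0.3 0;45 0 0 -0.6 0;45 0 0 -0.7 0;45 0 0 0 0;45 0 0 0 0")

```text
clock: 18.75
position: [0.4399, 0.0378, 0.1605]
tool_rot: [[0.978, 0.208, -0.003], [0.208, -0.978, -0.0], [-0.003, -0.001, -1.0]]
contact_force: [-1.2, 0.4, -3.5]
width: 0.0472
grip_force: 42.6
```

```bash
python3 -c "
from h import *
go('t1')"
```

```text
t1 xy units [-0.35  3.53] yaw 12.0 pos [0.4399 0.0378 0.1605] F [-1.2  0.4 -3.5] M [ 0.01  0.04 -0.01] w 0.0472 gf 42.6 t 18.75
```

>>> servo_tool(increments="45 -0.09 0.88 0 0;45 -0.09 0.88 0 0;45 -0.09 0.88 0 0;45 -0.08 0.89 0 0;45 0 0 0 -0.95;45 0 0 0 -0.95;45 0 0 0 0;45 0 0 0 0")

```text
clock: 19.75
position: [0.4639, -0.173, 0.1601]
tool_rot: [[0.918, 0.396, -0.003], [0.396, -0.918, 0.001], [-0.002, -0.002, -1.0]]
contact_force: [-0.3, 0.6, -4.7]
width: 0.0469
grip_force: 43.7
```

```bash
python3 -c "
from h import *
go('t1')
b=imaging.capture('side')
cv2.imwrite('pics/c3.png',cv2.resize(b[130:330,220:420],(600,600),interpolation=cv2.INTER_CUBIC)[:,:,::-1])"
```

```text
t1 xy units [-0.01  0.01] yaw 23.4 pos [ 0.4639 -0.173   0.1601] F [-0.3  0.6 -4.7] M [ 0.01 -0.   -0.01] w 0.0469 gf 43.7 t 19.75
```

View pics/c3.png

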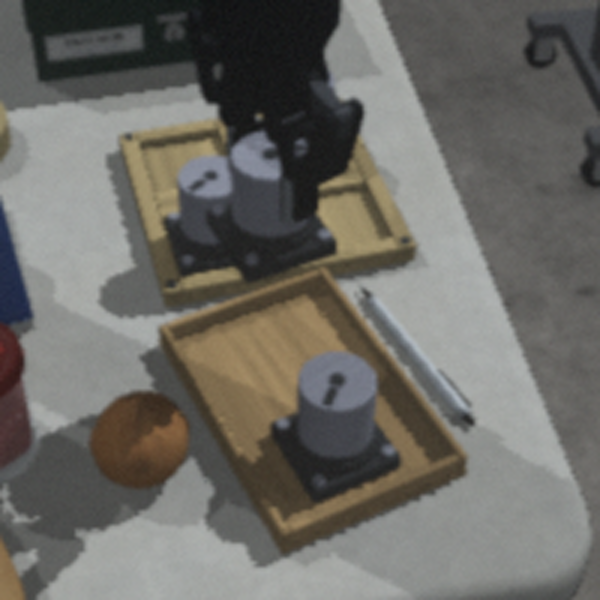

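The first bearing stands upright in the far half of the tray at (337,425), and the second hangs upright over its place. Lowering.

>>> servo_tool(increments="45 -0.01 0.01 0.3 0;45 0 0 0.5 0;45 0 0 0.5 0;45 0 0 0.27 0;45 0 0 0.12 0;45 0 0 0 0;45 0 0 0 0")

```text
clock: 20.68
position: [0.4658, -0.175, 0.0612]
tool_rot: [[0.918, 0.397, 0.002], [0.397, -0.918, -0.001], [0.002, 0.002, -1.0]]
contact_force: [-0.6, -0.7, -3.6]
width: 0.0468
grip_force: 43.8
```

```bash
python3 -c "
from h import *
go('t1')"
```

```text
t1 xy units [-0.03 -0.03] yaw 23.4 pos [ 0.4658 -0.175   0.0612] F [-0.6 -0.7 -3.6] M [ 0.03 -0.05  0.01] w 0.0468 gf 43.8 t 20.675
```

>>> servo_tool(increments="45 -0.02 -0.02 0.08 0;45 0 0 0.04 0;45 0 0 0.025 0;45 0 0 0.02 0;45 0 0 0.01 0;45 0 0 0 0;45 0 0 0 0")

```text
clock: 21.55
position: [0.463, -0.1739, 0.0507]
tool_rot: [[0.918, 0.397, -0.001], [0.397, -0.918, 0.0], [-0.001, -0.001, -1.0]]
contact_force: [-3.8, 1.1, 5.2]
width: 0.0471
grip_force: 44.7
```

Down. Releasing and retreating up and back toward the robot.

>>> servo_tool(increments="80 0 0 0 0;80 0 0 0 0;80 0 0 0 0;80 0 0 -0.3 0;80 0 0 -0.8 0;80 0 0 -0.9 0;80 0 0 -0.9 0;80 0 0 0 0")

```text
clock: 22.55
position: [0.467, -0.1757, 0.2293]
tool_rot: [[0.918, 0.397, 0.011], [0.397, -0.918, -0.005], [0.008, 0.009, -1.0]]
contact_force: [0.2, -0.4, 1.1]
width: 0.0683
grip_force: 0.0
```

>>> servo_tool(increments="80 0 0.9 0 0;80 0 0.9 0 0;80 0 0.9 0 0;80 0 0.9 0 0;80 -0.6 0.6 0 0;80 -0.6 0.6 0 0;80 -0.6 0.6 0 0;80 -0.6 0.6 0 0;80 0 0 0 0;80 0 0 0 0")

```text
clock: 23.8
position: [0.4736, -0.5606, 0.2217]
tool_rot: [[0.918, 0.397, -0.001], [0.397, -0.918, 0.003], [0.0, -0.003, -1.0]]
contact_force: [-0.6, -0.2, 0.0]
width: 0.0685
grip_force: 0.0
```

```bash
python3 -c "
from h import *
go('t1')
im=imaging.capture('top'); b=imaging.capture('side')
cv2.imwrite('pics/c4.png',np.hstack([cv2.resize(im[140:290,230:430],(400,300)),cv2.resize(b[130:330,220:420],(400,400))[50:350]])[:,:,::-1])"
```

```text
t1 xy units [ 2.4  -5.98] yaw 23.4 pos [ 0.4736 -0.5606  0.2217] F [-0.6 -0.2  0. ] M [ 0.04  0.02 -0.02] w 0.0685 gf 0.0 t 23.8
```

View pics/c4.png

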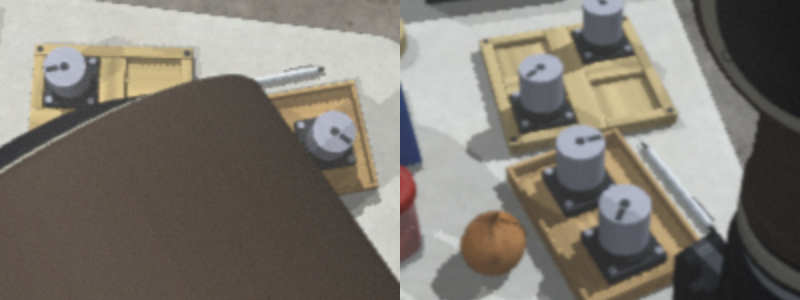

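In the side crop both stiff bearings stand upright in the tray at (580,165) and (627,235). The two good ones sit in their nests, and the onion and pen look undisturbed.

```bash
python3 -c "
from plant import bot
print(bot.close_job())"
```

```text
the job is handed in; nothing more can be done
None
```

The job is handed in at about 24 s: the stiff bearings from nests b and c stand upright in the scrap tray, the free ones from a and d are in their nests, and the onion and pen look unmoved in the last picture.

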